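# Unstopper the stock canister and put the stray switch back

## Robot

A 6-joint arm with a two-finger parallel gripper is mounted at the origin on the work surface. World frame = base frame: x ahead of the robot, y to its left, z up, the work surface at z = 0. Lengths are in m, angles in rad, forces in N, time in s.
With the tool pointing down it reaches from about 0.35 to 0.775 m from the base axis. Payload 7.3 kg.
Tool frame: the origin (TCP) lies at the very end of the fingers, on their centre line; the grasp point (between the pads) lies 19 mm behind it (ctrl.grip_depth is the distance from the TCP to the grasp point, in m); x points along the fingers, y is the direction in which the jaws open and shut, and the axes are right-handed (so a half turn about x gives the same grasp; the last joint's range is limited). The gripper opens to 92 mm and grips with 3 to 60 N. Pads are 19 mm wide; open, the fingers measure 130 mm over their backs; the gripper's body (75 mm by 190 mm) begins 47 mm behind the grasp point.
Start: joints at [1.012, 0.342, 1.524, -0, 1.275, -0.146], TCP at [0.211, 0.481, 0.227] pointing down, gripper open.
Joint ranges: [-2.53, 2.53], [-0.77, 2.02], [0.04, 2.7], [-1, 4.14], [0.28, 2.66], [-3.11, 3.11]. Speed limits (rad/s): [2.57, 2.57, 3.14, 3.14, 3.14, 3.14].

## Interface

Orientations are given as a unit quaternion [w, x, y, z].
In Python, from cell import ctrl gives the robot as it stands. The module is installed in compiled form; this text tells all that it offers.
- The arm moves only by the tool step_arm, never from a script. Its argument "motion" is one flat list of numbers, 7 for each row, row after row: the gripper's target within -1 to 1 (shut at 1, half-way at 0, fully open at -1), then the shift along the world's x, y, z in mm, then the turn, a rotation vector about the world's x, y, z in degrees. A call has 1 to 12 rows; each row shifts and turns the commanded pose from where the row before left it; what a row does not reach is not made up. A row lasts 1/10 s, in which the tool goes at most 50 mm and 8.59 degrees, less where a joint would pass 70% of its speed; a pose out of reach is approached as far as the arm can. A call is refused whole if a number of a shift passes 50 or a number of a turn 8.59, either way. A call with a gripper value outside its range is refused whole. The fingers move at their own pace and stop on an object; "squeeze" is the grip in N (left out, the last holds). Time passes only in rows, so rows that do not move let the fingers close. It gives the time, the measured TCP pose, the force and the opening at its end, in the units of the state.
- ctrl.get_state(): the state, without advancing time (a new reading comes with each control period).
- ctrl.read_camera(name): name is "side" or "top" or "wrist"; returns the picture (480x640x3 uint8, blue, green, red); there is no depth.
- ctrl.calibration(name): a dict with "K" (3x3 intrinsics, pixels), "eye" and "rotation" of the camera in the world; the wrist camera has in their place "tool_from_camera" (4x4, takes a point from camera to tool coordinates, whose origin is the TCP and whose axes are the tool frame's). Camera axes: x right, y down, z forward; pixel columns grow to the right and rows downward; lengths in m; the calibration is good to about 2 mm. The wrist camera is an equidistant fisheye: a pixel r from the principal point sees the ray r / f radians off the axis. A picture is of the moment at which its call begins: read the wrist's pose just before it. calibration takes no time and is no camera call.
- ctrl.sign_off(): hands the job in, once; it reports no verdict.
The state is a dict: "time_s": time; "joint_positions": joint angles; "joint_vel": joint speeds; "joint_torque": joint torques, N m; "tool_pos": TCP position; "eef_rot": TCP orientation; "force": force on the tool from outside, world axes, zero at the start; "torque": the same for the moment, N m; "gripper_width": finger opening in m.
Only numpy, scipy, OpenCV 4.12 (cv2) and the standard library are available. Lean on these libraries where they do the work, as an engineer would, in place of code of your own. Each camera call takes 0.05 s, during which the arm holds its last target.

## Task

Lift the clear lid of the stock chest by its bar until its springs hold it fully open. Then rock the stopper of the canister inside towards the lid's hinge and away from it, easing it out without pulling the canister up out of its well, and put the stopper in the shallow square tray; finally drop the round push-button switch from the counter into the open canister. Leave the lid open and all other goods where they are.

Things in the scene. Friction and masses are not known exactly. Their poses are not given: they have to be found in the camera images.
- chest: Fixed aluminium stock chest, 260 (its x) x 220 (its y) x 115 mm high, walls 6 mm, open top closed by a clear lid. Origin: centre of its underside, on the counter. The lid is hinged along the chest's +y top edge. In its middle stands the steel canister, with black switches in bays on its x sides (up to 31 mm above the counter) and dividers up to 56 mm above the counter.
- lid (a joint): Hinge of the clear lid (260 x 220 mm, 0.6 kg), axis along the chest's x at its y = +110 mm, z = 115 mm. 0 = closed, grows in rad as it opens, stop at 1.75. Springs nearly carry it: it falls shut below about 0.75 rad, and above that opens by itself, damped, to the stop and stays there.
- lid_bar (a point): Middle of the lid's grip bar: round steel bar, 10 mm thick and 110 mm long along the chest's x, raised on two end posts. With the lid closed it is at chest y = -85 mm, 164 mm above the counter, its axis 42 mm above the lid's upper face (195 mm from the hinge axis along the lid). It moves with the lid.
- canister (a joint): Lift of the square steel canister (78 x 78 x 62 mm high, 1.26 kg in all, standing loosely in a well in the middle of the chest, its underside 6 mm above the counter). 0 = standing; the well keeps it upright, but it slides up freely (m) when pulled with more than about 12.4 N. It must stay below 10 mm.
- mouth (a point): Centre of the canister's mouth, level with its flat top, 68 mm above the counter; axes as the chest's. The mouth is 38 mm wide along x with rigid walls and 40 mm along y between two sprung rubber cheeks (16 mm high, each pressing with about 15 N and giving way up to 6 mm; they come to 37 mm when empty), 32 mm along x at a ledge 16 mm down. Below the ledge the canister is hollow, 72 x 72 mm, floor 58 mm below the mouth.
- stopper_mid (a point): Half-way up the black rubber stopper (54 mm high, 50 g). It is a block 36 (x) x 40 (y) x 26 mm high with a grip tab on top, 30 (x) x 16 (y) x 28 mm high, z up. At the start its lower 16 mm sit in the mouth on the ledge, so this point is 11 mm above mouth. Each cheek drags on it with about 9 N: pulled straight up it brings the canister along; leaning it (about its x axis, by some 0.15 rad) to turn about one cheek lets the other side walk up about 6 mm at a time.
- stopper_top (a point): Centre of the top face of the stopper's tab, 27 mm above stopper_mid.
- tray_in (a point): Centre of the inner floor of the shallow square grey tray, fixed, 110 x 110 x 22 mm high, walls and floor 4 mm.
- switch_mid (a point): Half-way up the round push-button switch: 50 mm tall, 35 g, standing upside down on its black button head (24 mm diameter, 10 mm high), above it a round steel barrel 16 mm in diameter and 30 mm long, and a 3 x 9 x 10 mm brass terminal at the top.
- rocker: Bystander: square-bodied rocker switch, 30 x 24 x 42 mm high with two terminals. Origin: centre of its underside.
- microswitch: Bystander: black microswitch block, 26 x 50 x 38 mm high. Origin: centre of its underside.
- meter: Bystander: grey hand meter lying on its back, 150 x 80 x 42 mm. Origin: centre of its underside.
- driver: Bystander: screwdriver lying on the counter.
- reel: Bystander: black component reel lying flat, 90 mm in diameter, 14 mm high. Origin: centre of its underside.
Not all that is in view belongs to the job. What is shaped like the part that bears switch_mid but orange is not meant.

How it is judged:
On the way, in this order (a step that is already met when the one before it is completed fails the run):
1. the lid is fully open, held by its springs (value of joint lid above 1.6 rad), for 0.3 s.
2. the stopper, still in the mouth, is leaned towards the hinge (angle between stopper_mid's own z axis and vertical above 0.06 rad and y of stopper_top in the frame of mouth above 0.001 m and z of stopper_mid in the frame of mouth below 0.026 m), for 0.05 s.
3. the stopper, still in the mouth, is leaned away from the hinge (angle between stopper_mid's own z axis and vertical above 0.06 rad and y of stopper_top in the frame of mouth below -0.001 m and z of stopper_mid in the frame of mouth below 0.026 m), for 0.05 s.
4. the stopper is clear of the mouth (z of stopper_mid in the frame of mouth above 0.035 m), for 0.2 s.
5. the stopper lies in the tray (x of stopper_mid in the frame of tray_in between -0.045 and 0.045 m and y of stopper_mid in the frame of tray_in between -0.045 and 0.045 m and z of stopper_mid in the frame of tray_in below 0.035 m and linear speed of stopper below 0.03 m/s), for 0.2 s.
At the end, for the whole second after the job is handed in: Lid open (over 1.6 rad); canister down in its well (raised under 4 mm); stopper at rest in the tray (its middle within 45 mm of the centre each way, under 35 mm above the floor); push-button switch at rest inside the canister (its middle over 15 mm below the mouth) (all of step 5 and value of joint lid above 1.6 rad and value of joint canister below 0.004 m and x of switch_mid in the frame of mouth between -0.036 and 0.036 m and y of switch_mid in the frame of mouth between -0.036 and 0.036 m and z of switch_mid in the frame of mouth between -0.062 and -0.015 m and linear speed of switch below 0.03 m/s); the robot touches nothing.
It fails at once if the canister is pulled up out of its well by more than 10 mm (value of joint canister above 0.01 m).
It fails at once if a bystander is moved by more than 40 mm (distance of any of rocker, microswitch, meter, driver, reel from where it was at the start of the episode above 0.04 m).
It also fails if it takes over 72 s, if anything falls off the work surface, if the arm or the gripper's body presses on something with over 40 N, if the wrist force passes 120 N, or if a joint passes its speed limit or range.

## Working session

There is one attempt and no reset: what is moved stays moved. The work goes in short steps, Python scripts to look and compute and a tool call to move; the robot and the scene stay as the last step left them, time stands still between calls to the robot, and variables do not carry over. Pictures are saved under pics/ and viewed, and the job is handed in when it is done.

Besides the shell and the picture viewer there is one more tool, called after "Request:" as name(argument=value, ...) on one line, values as JSON. step_arm: Moves the arm, as the interface text tells. Its arguments: {"type":"object","properties":{"motion":{"type":"array"},"squeeze":{"type":"number"}},"required":["motion"]}

```bash
mkdir -p pics; cat > h.py <<'E'
import numpy as np, cv2
from cell import ctrl
from scipy.spatial.transform import Rotation as R
def rot(q): return R.from_quat([q[1],q[2],q[3],q[0]])
def snap(n,fn):
    s=ctrl.get_state(); im=np.array(ctrl.read_camera(n)); cv2.imwrite('pics/'+fn,im); return s,im
def ray(n,u,v,s=None):
    c=ctrl.calibration(n);K=np.array(c['K'])
    if n!='wrist':
        d=np.array([(u-K[0,2])/K[0,0],(v-K[1,2])/K[1,1],1.]); return np.array(c['eye']),np.array(c['rotation'])@d
    a=np.array([(u-K[0,2])/K[0,0],(v-K[1,2])/K[1,1]]);th=np.linalg.norm(a)
    d=np.r_[a/max(th,1e-9)*np.sin(th),np.cos(th)]
    T=np.array(c['tool_from_camera']);Rt=rot(s['eef_rot']).as_matrix()
    return Rt@T[:3,3]+np.array(s['tool_pos']),Rt@T[:3,:3]@d
def atz(n,u,v,z,s=None):
    e,d=ray(n,u,v,s); return e+d*(z-e[2])/d[2]
def proj(n,p,s=None):
    c=ctrl.calibration(n);K=np.array(c['K']);p=np.array(p,float)
    if n!='wrist':
        q=np.array(c['rotation']).T@(p-np.array(c['eye'])); return K[0,0]*q[0]/q[2]+K[0,2],K[1,1]*q[1]/q[2]+K[1,2]
    T=np.array(c['tool_from_camera']);Rt=rot(s['eef_rot']).as_matrix()
    q=T[:3,:3].T@(Rt.T@(p-np.array(s['tool_pos']))-T[:3,3])
    th=np.arctan2(np.hypot(q[0],q[1]),q[2]);r=np.hypot(q[0],q[1])
    return K[0,0]*th*q[0]/r+K[0,2],K[1,1]*th*q[1]/r+K[1,2]
E
python3 - <<'E'
from h import *
np.set_printoptions(precision=4,suppress=True)
print(ctrl.get_state())
for n in['top','side','wrist']:
    print(n,ctrl.calibration(n)); snap(n,n+'0.png')
E
```

```text
{'time_s': 0.0, 'joint_positions': array([ 1.012 ,  0.3427,  1.525 , -0.    ,  1.2754, -0.146 ]), 'joint_vel': array([ 0.0009, -0.0015, -0.0001,  0.0004, -0.0008,  0.0007]), 'joint_torque': array([ -0.0015, -43.1238, -24.422 ,   0.0717,   0.0559,  -0.0001]), 'tool_pos': array([0.2104, 0.4806, 0.226 ]), 'eef_rot': array([ 0.6919,  0.1444,  0.6923, -0.1454]), 'force': array([-1.9783,  0.0114,  0.0001]), 'torque': array([-0.0043,  0.0265, -0.032 ]), 'gripper_width': 0.09183644093294119}
top {'K': array([[615.4534,   0.    , 316.2606],
       [  0.    , 615.4534, 234.1487],
       [  0.    ,   0.    ,   1.    ]]), 'eye': array([ 0.3444, -0.0149,  1.7696]), 'rotation': array([ 0.0281, -0.7003,  0.7122, -0.0387])}
side {'K': array([[435.9467,   0.    , 314.4023],
       [  0.    , 435.9467, 240.7591],
       [  0.    ,   0.    ,   1.    ]]), 'eye': array([ 0.2735, -0.7109,  0.7343]), 'rotation': array([-0.4106,  0.8994, -0.1319,  0.0713])}
wrist {'K': array([[371.6483,   0.    , 317.1301],
       [  0.    , 371.6483, 236.0837],
       [  0.    ,   0.    ,   1.    ]]), 'tool_from_camera': array([[ 0.0018, -0.2734,  0.9619, -0.1574],
       [ 1.    ,  0.0001, -0.0018,  0.0004],
       [ 0.0004,  0.9619,  0.2734, -0.0741],
       [ 0.    ,  0.    ,  0.    ,  1.    ]])}
```

```bash
sed -i "s/np.array(c\['rotation'\])/rot(c['rotation']).as_matrix()/g" h.py; python3 - <<'E'
from h import *
print(ray('top',316,234),ray('side',316,234)); print(proj('top',[.5,0,0]))
E
```

```text
(array([ 0.34444558, -0.01487694,  1.76962169]), array([ 0.09447353, -0.01529014, -0.99541007])) (array([ 0.27354479, -0.71090932,  0.73431482]), array([ 0.24279531,  0.72838691, -0.64090309]))
(np.float64(301.50294872034686), np.float64(238.51131474979178))
```

View pics/top0.png

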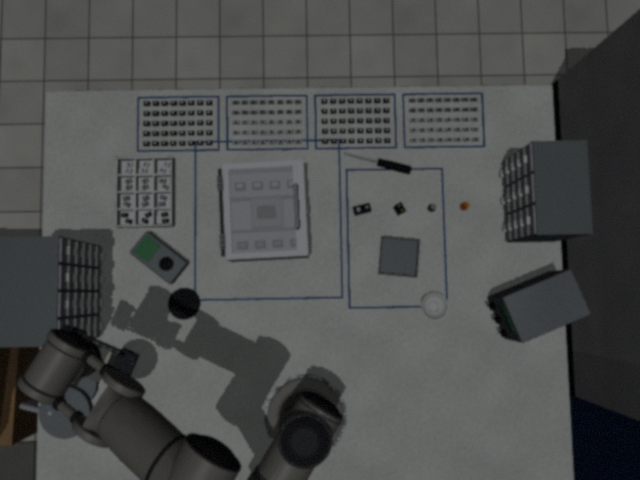

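View pics/side0.png

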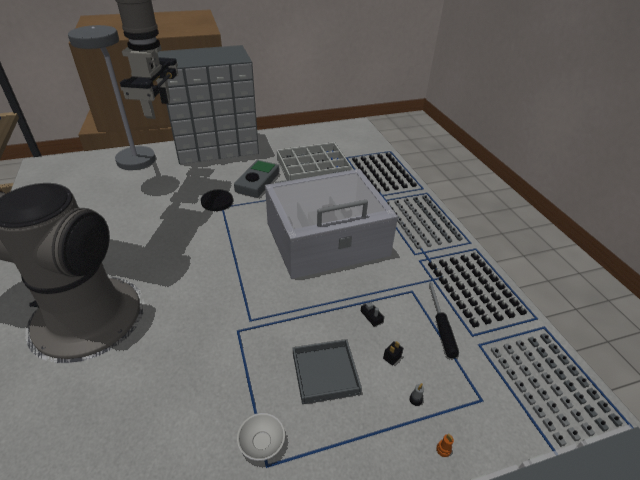

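View pics/wrist0.png

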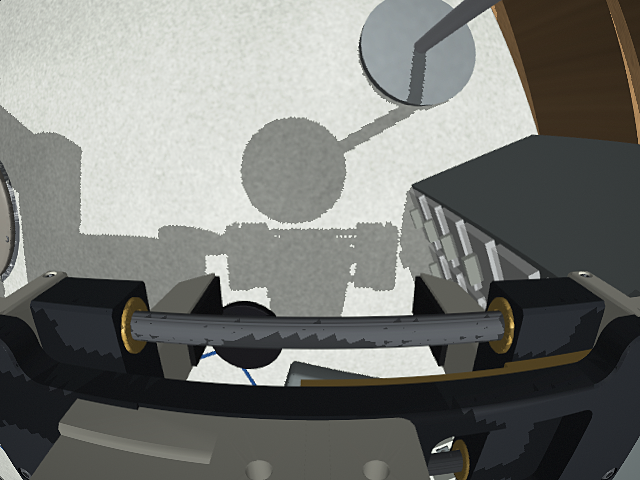

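```bash
python3 - <<'E'
import cv2
im=cv2.imread('pics/top0.png')
a=im[150:275,205:325]; a=cv2.convertScaleAbs(cv2.resize(a,None,fx=6,fy=4.8*1,interpolation=3),alpha=1.6) if 0 else cv2.convertScaleAbs(cv2.resize(a,None,fx=4.8,fy=4.8,interpolation=3),alpha=1.5)
cv2.imwrite('pics/a.png',a)
b=im[185:320,340:480]; cv2.imwrite('pics/b.png',cv2.convertScaleAbs(cv2.resize(b,None,fx=4.4,fy=4.4,interpolation=3),alpha=1.8))
im=cv2.imread('pics/side0.png')
cv2.imwrite('pics/c.png',cv2.resize(im[160:280,250:410],None,fx=5,fy=5,interpolation=3))
cv2.imwrite('pics/d.png',cv2.resize(im[280:470,280:480],None,fx=3.1,fy=3.1,interpolation=3))
E
```

```text
(no output)
```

View pics/a.png

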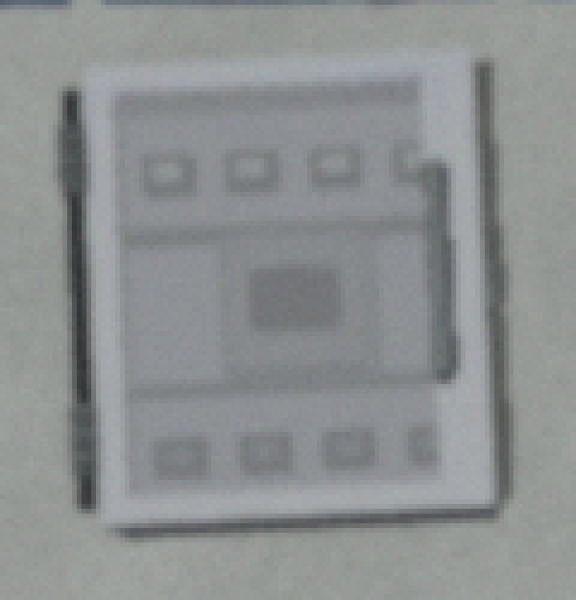

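View pics/b.png

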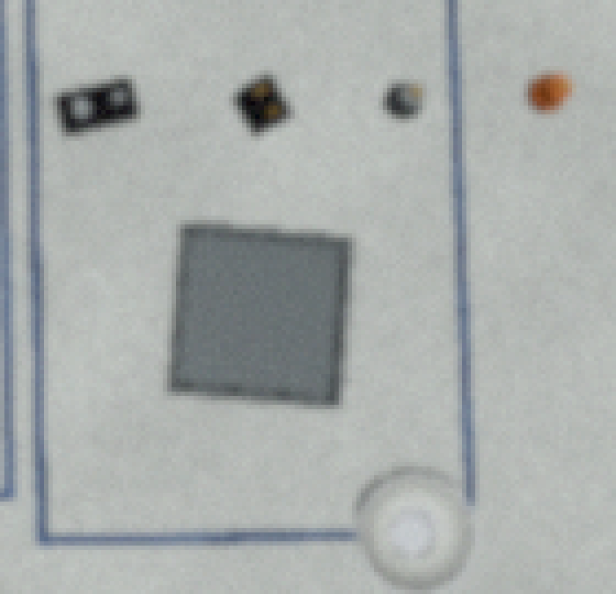

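View pics/c.png

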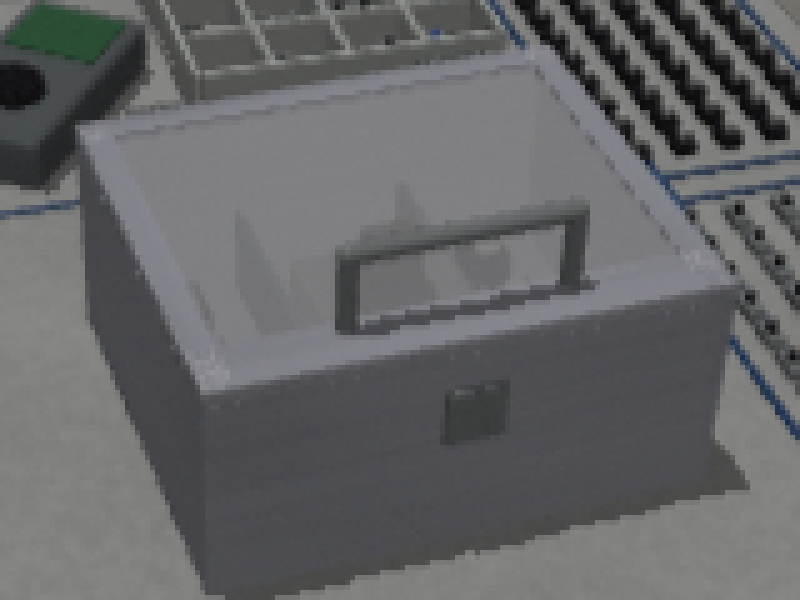

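View pics/d.png

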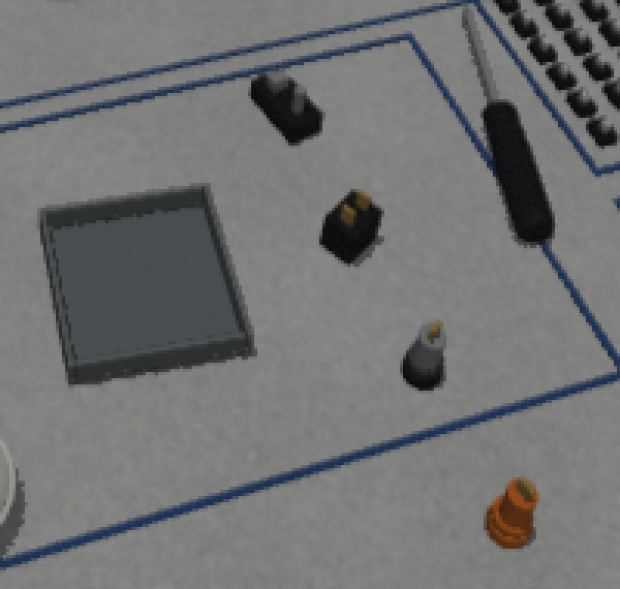

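```bash
cat > fit.py <<'E'
from h import *
from scipy.optimize import least_squares
np.set_printoptions(precision=4,suppress=True)
obs=[('side',(-.13,-.11,.122),(291,238.4)),('side',(.13,-.11,.122),(398,218)),('side',(.13,.11,.122),(357,171)),('side',(-.13,.11,.122),(266,185.6)),
('side',(-.13,-.11,0),(291,278.4)),('side',(-.05,-.085,.164),(318.4,210.8)),('side',(.05,-.085,.164),(366,202.4)),
('top',(.13,-.11,.122),(304,161.5)),('top',(-.13,-.11,.122),(309.2,256.3)),('top',(-.13,.11,.122),(226.9,258.8)),('top',(.13,.11,.122),(222.1,164.6)),
('top',(.055,-.085,.164),(295.6,185.4)),('top',(-.055,-.085,.164),(297.9,228.1))]
def W(p,P): c,s=np.cos(p[2]),np.sin(p[2]); return np.array([p[0]+c*P[0]-s*P[1],p[1]+s*P[0]+c*P[1],P[2]])
def fit(o):
    f=lambda p:np.concatenate([np.array(proj(n,W(p,P)))-q for n,P,q in o])
    r=least_squares(f,[.55,.1,0],loss='soft_l1'); return r.x,r.fun.reshape(-1,2)
for o in (obs,obs[:7],obs[7:]):
    x,e=fit(o);print(x);print(e if o is obs else '')
x,_=fit(obs)
print('bar',W(x,(0,-.085,.164)),'mouth',W(x,(0,0,.068)))
def T(n,u,v,z):return atz(n,u,v,z)
b=lambda x,y:(340+x/4.4,185+y/4.4)
d=lambda x,y:(280+x/3.1,280+y/3.1)
# tray outer top rim corners z=.022
print('tray top',[T('top',*b(*q),.022)[:2] for q in((183,225),(350,240),(338,404),(170,390))])
print('tray side',[T('side',*d(*q),.022)[:2] for q in((41,210),(208,186),(252,340),(70,370))])
print('switch top',T('top',*b(404,100),.03))
print('switch side button base centre',T('side',*d(424,372),.005),'barrel top',T('side',*d(432,338),.040))
print('rocker',T('top',*b(263,104),.03),'micro',T('top',*b(97,106),.03))
E
python3 fit.py
```

```text
[0.5699 0.095  0.0347]
[[-1.7707  1.8826]
 [-0.6415 -0.2701]
 [ 2.0586 -1.4674]
 [-1.9884  0.2668]
 [-0.8442  1.5156]
 [ 2.4413  0.3721]
 [-3.1151  0.6065]
 [-0.2573 -1.5512]
 [-0.5788 -0.9963]
 [-0.4704  0.7241]
 [ 0.6371 -0.7307]
 [ 0.0132 -0.4772]
 [-0.2296 -1.7942]]
[0.5732 0.0964 0.0291]

[0.5676 0.0946 0.0337]

bar [0.5728 0.0101 0.164 ] mouth [0.5699 0.095  0.068 ]
tray top [array([ 0.5012, -0.2289]), array([ 0.4896, -0.3373]), array([ 0.3835, -0.326 ]), array([ 0.3944, -0.2176])]
tray side [array([ 0.3977, -0.2188]), array([ 0.5049, -0.2313]), array([ 0.4915, -0.3401]), array([ 0.3852, -0.328 ])]
switch top [ 0.5796 -0.374   0.03  ]
switch side button base centre [ 0.5855 -0.379   0.005 ] barrel top [ 0.5846 -0.3774  0.04  ]
rocker [ 0.5784 -0.2821  0.03  ] micro [ 0.5788 -0.1742  0.03  ]
```

```bash
python3 - <<'E'
from h import *
np.set_printoptions(precision=4,suppress=True)
s=ctrl.get_state();print(s['time_s'],rot(s['eef_rot']).as_matrix())
E
```

```text
0.15 [[-0.0006  0.4012  0.916 ]
 [-0.001   0.916  -0.4012]
 [-1.     -0.0012 -0.0002]]
```

Request:
step_arm(motion=[-1, 30.2, -39.2, 0, 0, 0, 2.13, -1, 30.2, -39.2, 0, 0, 0, 2.13, -1, 30.2, -39.2, 0, 0, 0, 2.13, -1, 30.2, -39.2, 0, 0, 0, 2.13, -1, 30.2, -39.2, 0, 0, 0, 2.13, -1, 30.2, -39.2, 0, 0, 0, 2.13, -1, 30.2, -39.2, 0, 0, 0, 2.13, -1, 30.2, -39.2, 0, 0, 0, 2.13, -1, 30.2, -39.2, 0, 0, 0, 2.13, -1, 30.2, -39.2, 0, 0, 0, 2.13, -1, 30.2, -39.2, 0, 0, 0, 2.13, -1, 30.2, -39.2, 0, 0, 0, 2.13])

```text
time_s: 1.35
tool_pos: [0.5738, 0.0086, 0.2265]
eef_rot: [0.707, -0.012, 0.707, 0.012]
force: [1.2, 0.5, 0.3]
gripper_width: 0.0919
```

```bash
python3 - <<'E'
from h import *
s,_=snap('wrist','w1.png'); print(s['time_s'],s['tool_pos'],rot(s['eef_rot']).as_matrix().round(4),s['joint_positions'],s['force'])
print(proj('wrist',[.5728,.0101,.164],s),proj('wrist',[.57,.095,.095],s))
E
```

```text
1.35 [0.57382064 0.0086496  0.2265063 ] [[-4.000e-04 -3.450e-02  9.994e-01]
 [ 3.000e-04  9.994e-01  3.450e-02]
 [-1.000e+00  3.000e-04 -4.000e-04]] [-1.18598461e-01  4.32545277e-01  1.38523184e+00  2.71231195e-04
  1.32424589e+00 -1.72399961e+00] [1.20546331 0.52086586 0.3173527 ]
(np.float64(319.27422966704506), np.float64(252.4258834902831)) (np.float64(422.01169871772896), np.float64(225.77584098626411))
```

View pics/w1.png

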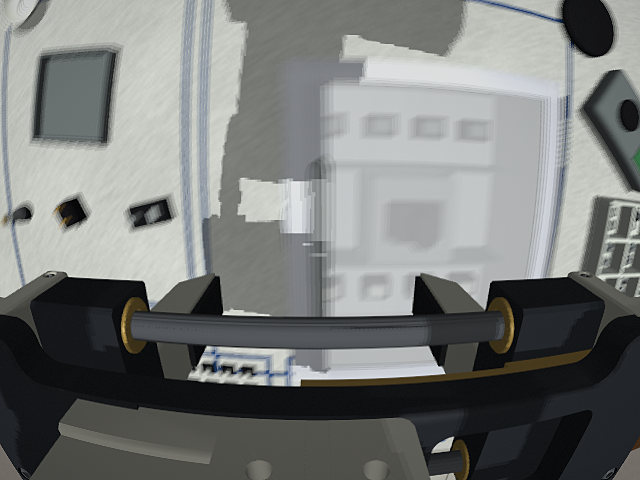

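Request:
step_arm(motion=[-1, -1, 1.5, -40, 0, 0, 0, -1, 0, 0, -41, 0, 0, 0, 0.5, 0, 0, 0, 0, 0, 0, 1, 0, 0, 0, 0, 0, 0, 1, 0, 0, 0, 0, 0, 0, 1, 0, 0, 0, 0, 0, 0, 1, 0, 0, 0, 0, 0, 0, 1, 0, 0, 0, 0, 0, 0], squeeze=20)

```text
time_s: 2.2
tool_pos: [0.5724, 0.0121, 0.1467]
eef_rot: [0.708, -0.012, 0.706, 0.012]
force: [-0.7, 0.1, -0.6]
gripper_width: 0.0484
```

```bash
python3 - <<'E'
from h import *
s,_=snap('wrist','w2.png'); print(s)
# arc table
h=np.array([.57,.095])+0.11*np.array([-.0347,.9994]);r=.201
p0=None
for th in np.arange(0,1.8,.1):
    a=th+.246; yy=-r*np.cos(a);z=.115+r*np.sin(a); 
    if p0 is not None: print(round(th,2),round((yy-p0[0])*1000,1),round((z-p0[1])*1000,1))
    p0=(yy,z)
E
```

```text
{'time_s': 2.2, 'joint_positions': array([-1.12787130e-01,  4.99412189e-01,  1.50747747e+00,  9.48700397e-05,
        1.13307251e+00, -1.71707336e+00]), 'joint_vel': array([-0.00181376,  0.00635631,  0.00724225,  0.00063468, -0.00584826,
        0.00025517]), 'joint_torque': array([ 1.81638356e-02, -4.94486654e+01, -2.27651650e+01, -4.30130493e-02,
        7.03920191e-02,  5.06342258e-04]), 'tool_pos': array([0.57237057, 0.01208486, 0.14670262]), 'eef_rot': array([ 0.70758321, -0.01187005,  0.70643209,  0.0117814 ]), 'force': array([-0.6924233 ,  0.11504796, -0.57854183]), 'torque': array([ 0.04507766, -0.03141278, -0.04003248]), 'gripper_width': 0.04840500610195575}
0.1 5.9 19.2
0.2 7.7 18.5
0.3 9.6 17.7
0.4 11.3 16.6
0.5 12.9 15.4
0.6 14.4 14.1
0.7 15.7 12.6
0.8 16.9 10.9
0.9 17.9 9.2
1.0 18.7 7.4
1.1 19.3 5.5
1.2 19.8 3.5
1.3 20.0 1.5
1.4 20.1 -0.5
1.5 19.9 -2.5
1.6 19.6 -4.5
1.7 19.0 -6.4
```

View pics/w2.png

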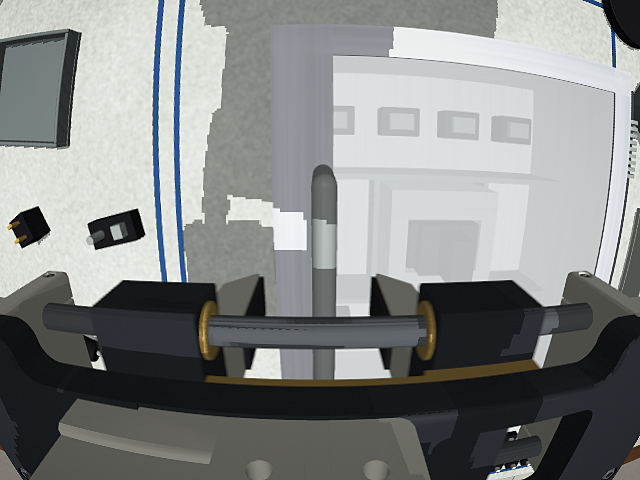

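Request:
step_arm(motion=[1, 0, 0, 0, 0, 0, 0, 1, 0, 0, 0, 0, 0, 0, 1, 0, 0, 0, 0, 0, 0, 1, 0, 0, 0, 0, 0, 0, 1, 0, 0, 0, 0, 0, 0])

```text
time_s: 2.75
tool_pos: [0.5719, 0.0148, 0.1455]
eef_rot: [0.707, -0.01, 0.707, 0.013]
force: [0.7, 11.8, -0.1]
gripper_width: 0.0092
```

Request:
step_arm(motion=[1, 0, 5, 0, 0, 0, 0, 1, 0, 3, 10, 0, 0, 0, 1, -0.2, 5.9, 14, 0, 0, 0, 1, -0.3, 7.7, 18.5, 0, 0, 0, 1, -0.3, 9.6, 17.7, 0, 0, 0, 1, -0.4, 11.3, 16.6, 0, 0, 0, 1, -0.4, 12.9, 15.4, 0, 0, 0])

```text
time_s: 3.45
tool_pos: [0.57, 0.0655, 0.239]
eef_rot: [0.707, -0.013, 0.707, 0.01]
force: [-1.9, -5.1, -0.2]
gripper_width: 0.0091
```

Request:
step_arm(motion=[1, -0.5, 13.5, 15, 0, 0, 0, 1, -0.5, 15, 13.2, 0, 0, 0, 1, -0.5, 16.4, 11.8, 0, 0, 0, 1, -0.6, 17.4, 10, 0, 0, 0, 1, -0.6, 18.3, 8.3, 0, 0, 0, 1, -0.6, 18.8, 6.6, 0, 0, 0])

```text
time_s: 4.05
tool_pos: [0.5659, 0.1683, 0.2991]
eef_rot: [0.705, -0.012, 0.71, 0.012]
force: [5.7, 5.6, -26.9]
gripper_width: 0.0093
```

```bash
python3 - <<'E'
from h import *
s,_=snap('side','s2.png'); print(s['tool_pos'],s['force'],s['joint_positions'],s['gripper_width'])
E
```

```text
[0.56591328 0.16831032 0.29906708] [  5.72162618   5.6184113  -26.92804681] [ 0.15839997  0.42966325  1.19255435  0.00168984  1.52627809 -1.4462739 ] 0.00932305221672331
```

View pics/s2.png

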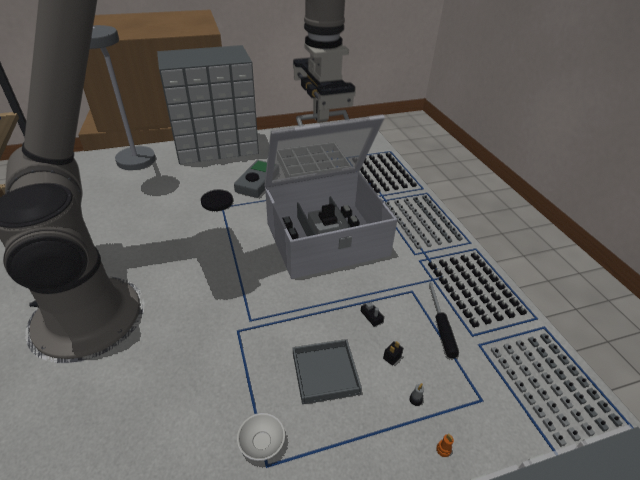

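Request:
step_arm(motion=[0.45, 0, 6, -4, 0, 0, 0, 0.4, 0, 8, 0, 0, 0, 0, 0.4, 0, 8, 25, 0, 0, 0, 0.4, 0, 5, 45, 0, 0, 0, 0.4, 0, -10, 45, 0, 0, 0, 0, 0, -40, 15, 0, 0, 0, -0.3, 0, -45, 0, 0, 0, 0])

```text
time_s: 4.8
tool_pos: [0.5676, 0.0986, 0.4328]
eef_rot: [0.71, -0.012, 0.704, 0.012]
force: [0.5, -0.8, -0.2]
gripper_width: 0.0391
```

```bash
python3 - <<'E'
from h import *
s,_=snap('side','s3.png'); print(s['tool_pos'],s['force'],s['joint_positions'],s['gripper_width'])
E
```

```text
[0.56763458 0.09857144 0.43282465] [ 0.53622041 -0.7789642  -0.20615554] [ 3.90425689e-02  3.86204202e-01  9.07599456e-01 -1.95549975e-04
  1.83983461e+00 -1.56707865e+00] 0.039059213719501544
```

View pics/s3.png

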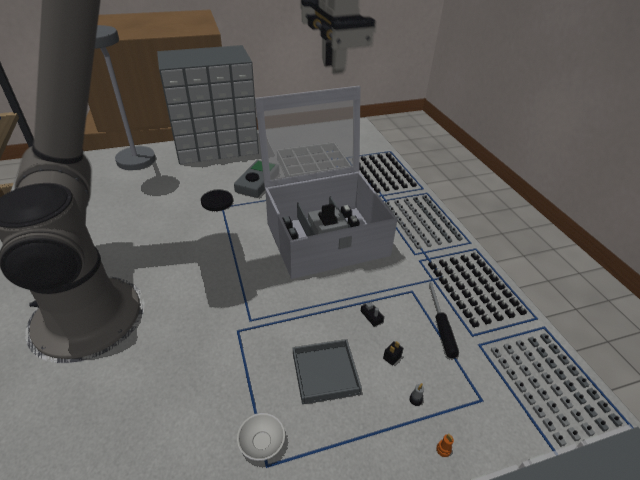

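Request:
step_arm(motion=[0, 0, 0, -45, 0, 0, 0, 0, 0, 0, -45, 0, 0, 0, 0, 0, 0, -45, 0, 0, 0, 0, 0, 0, -45, 0, 0, 0, 0, 0, 0, -40, 0, 0, 0, 0, 0, 0, 0, 0, 0, 0, 0, 0, 0, 0, 0, 0, 0])

```text
time_s: 5.55
tool_pos: [0.5677, 0.0987, 0.2101]
eef_rot: [0.707, -0.012, 0.707, 0.012]
force: [0.8, -0.5, 0.7]
gripper_width: 0.0459
```

```bash
python3 - <<'E'
from h import *
snap('top','t4.png')
im=cv2.imread('pics/t4.png')[130:290,180:340]; cv2.imwrite('pics/t4b.png',cv2.convertScaleAbs(cv2.resize(im,None,fx=3.7,fy=3.7,interpolation=3),alpha=1.4))
s,_=snap('wrist','w4.png'); print(s['time_s'],s['tool_pos'],s['eef_rot'],s['force'],s['joint_positions'],s['gripper_width'])
print(rot(s['eef_rot']).as_matrix())
E
```

```text
5.6 [0.56849153 0.09873833 0.21139696] [ 0.70840774 -0.01162675  0.70561144  0.01165315] [-0.46759458 -0.27863127  0.58671927] [ 3.92000703e-02  4.47027475e-01  1.40459194e+00 -5.47919210e-05
  1.28601884e+00 -1.56450527e+00] 0.045606671042400695
[[ 3.95341228e-03 -3.29183022e-02  9.99450227e-01]
 [ 1.02427908e-04  9.99458045e-01  3.29181546e-02]
 [-9.99992180e-01 -2.77674408e-05  3.95464147e-03]]
```

View pics/w4.png

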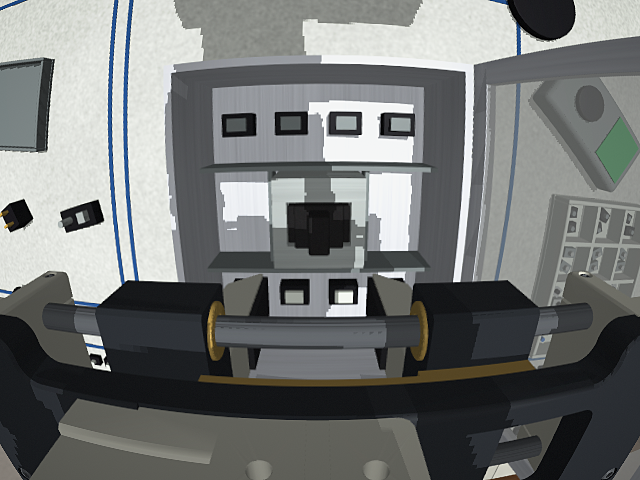

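View pics/t4b.png

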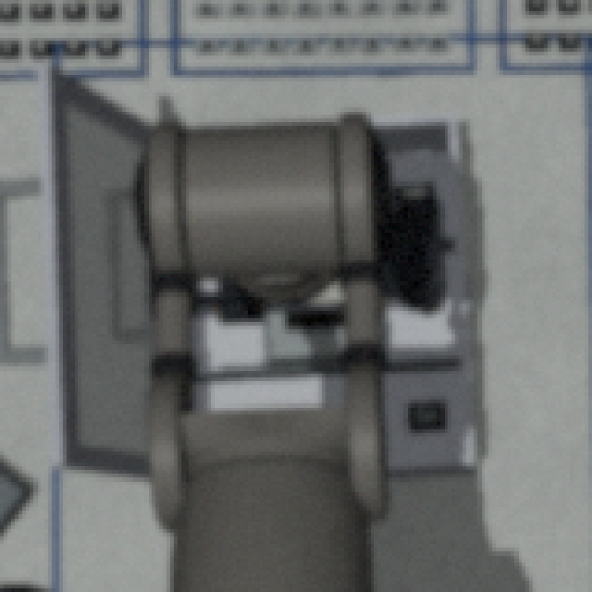

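```bash
python3 - <<'E'
import cv2
im=cv2.imread('pics/w4.png')[150:290,240:400]; cv2.imwrite('pics/w4b.png',cv2.convertScaleAbs(cv2.resize(im,None,fx=5,fy=4.2,interpolation=1),alpha=1.5,beta=20))
E
```

```text
(no output)
```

View pics/w4b.png

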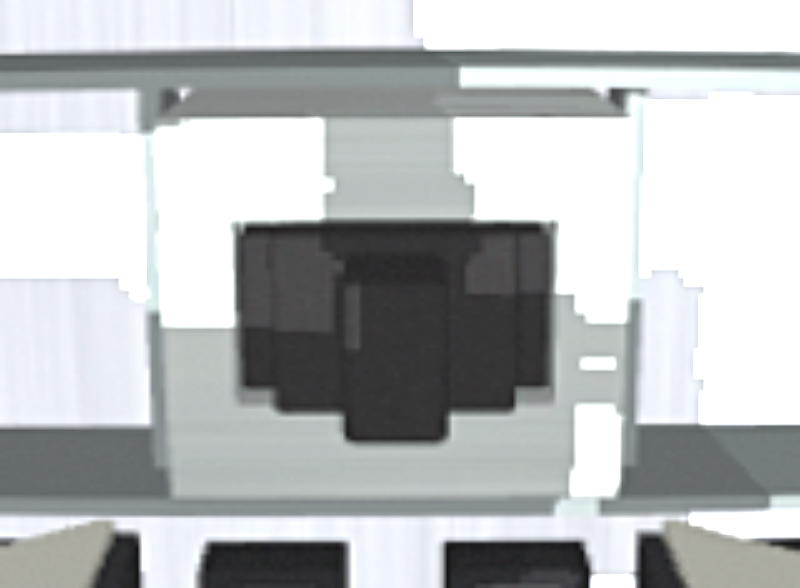

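```bash
cat > m4.py <<'E'
from h import *
np.set_printoptions(precision=4,suppress=True)
s=dict(tool_pos=[0.56849153,0.09873833,0.21139696],eef_rot=[0.70840774,-0.01162675,0.70561144,0.01165315])
f=lambda x,y,z:atz('wrist',240+x/5,150+y/4.2,z,s)[:2]
print('canister',[f(*q,.068) for q in((152,118),(635,118),(622,497),(170,497))]);print(np.mean([f(*q,.068) for q in((152,118),(635,118),(622,497),(170,497))],0))
print('tabtop',[f(*q,.106) for q in((345,258),(447,258),(447,440),(345,440))])
print(np.mean([f(*q,.106) for q in((345,258),(447,258),(447,440),(345,440))],0))
print('block',[f(*q,.078) for q in((275,230),(517,230),(513,410),(277,410))])
print('mouth slot/cheeks outer',[f(*q,.068) for q in((237,400),(552,400))])
E
python3 m4.py
```

```text
canister [array([0.5325, 0.0594]), array([0.5299, 0.1382]), array([0.6083, 0.1412]), array([0.6109, 0.0626])]
[0.5704 0.1004]
tabtop [array([0.5512, 0.0924]), array([0.5507, 0.1071]), array([0.5837, 0.1085]), array([0.5842, 0.0932])]
[0.5675 0.1003]
block [array([0.5522, 0.0806]), array([0.5509, 0.1191]), array([0.5868, 0.1203]), array([0.588 , 0.0815])]
mouth slot/cheeks outer [array([0.5894, 0.0741]), array([0.5876, 0.1276])]
```

Request:
step_arm(motion=[0, 0.5, 1.7, -45, 0, 0, 0, 0, 0, 0, -45, 0, 0, 0, 0, 0, 0, -30, 0, 0, 0, 0.3, 0, 0, -10, 0, 0, 0, 0.3, 0, 0, 0, 0, 0, 0], squeeze=45)

```text
time_s: 6.15
tool_pos: [0.5681, 0.1005, 0.0794]
eef_rot: [0.707, -0.012, 0.707, 0.012]
force: [-0.0, -0.7, 0.4]
gripper_width: 0.035
```

```bash
python3 - <<'E'
from h import *
s,_=snap('wrist','w5.png'); print(s['time_s'],s['tool_pos'],s['force'],s['gripper_width'])
print(rot(s['eef_rot']).as_matrix())
E
```

```text
6.15 [0.56813757 0.10050714 0.07939753] [-0.01704955 -0.69981491  0.4230194 ] 0.03503574682763187
[[ 2.84452622e-04 -3.32090956e-02  9.99448385e-01]
 [ 2.88424273e-05  9.99448426e-01  3.32090887e-02]
 [-9.99999959e-01  1.93801051e-05  2.85253556e-04]]
```

View pics/w5.png

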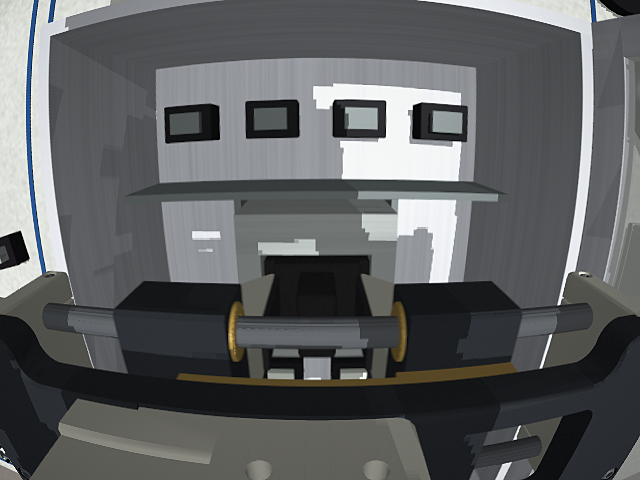

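Request:
step_arm(motion=[0.6, 0, 0, 1.5, 0, 0, 0, 0.8, 0, 0, 0, 0, 0, 0, 1, 0, 0, 0, 0, 0, 0, 1, 0, 0, 0, 0, 0, 0, 1, 0, 0, 0, 0, 0, 0])

```text
time_s: 6.7
tool_pos: [0.5687, 0.1006, 0.0822]
eef_rot: [0.708, -0.012, 0.706, 0.012]
force: [-0.3, -0.6, 6.3]
gripper_width: 0.0154
```

Request:
step_arm(motion=[1, 0, 0.8, 0.4, -2, -0.07, 0, 1, 0, 0.8, 0.4, -2, -0.07, 0, 1, 0, 0.8, 0.4, -2, -0.07, 0, 1, 0, 0.8, 0.5, -2, -0.07, 0])

```text
time_s: 7.1
tool_pos: [0.5687, 0.1041, 0.0839]
eef_rot: [0.707, -0.061, 0.703, -0.038]
force: [-0.9, 0.6, 6.9]
gripper_width: 0.0158
```

```bash
cat > st.py <<'E'
from h import *
s=ctrl.get_state();M=rot(s['eef_rot']).as_matrix();ax=M[:,0]
# lean toward +y of the tool approach reversed axis (up)
up=-ax; print(s['time_s'],'pos',(1000*s['tool_pos']).round(1),'lean_x(+y) deg',np.degrees(np.arcsin(up[1])).round(2),'up',up.round(3),'F',s['force'].round(1),'T',s['torque'].round(2),'w',s['gripper_width'])
E
python3 st.py; python3 -c "
from h import *
snap('wrist','w6.png')"
```

```text
7.1 pos [568.7 104.1  83.9] lean_x(+y) deg 8.02 up [-0.008  0.139  0.99 ] F [-0.9  0.6  6.9] T [0.81 0.21 0.03] w 0.015834638880053625
```

View pics/w6.png

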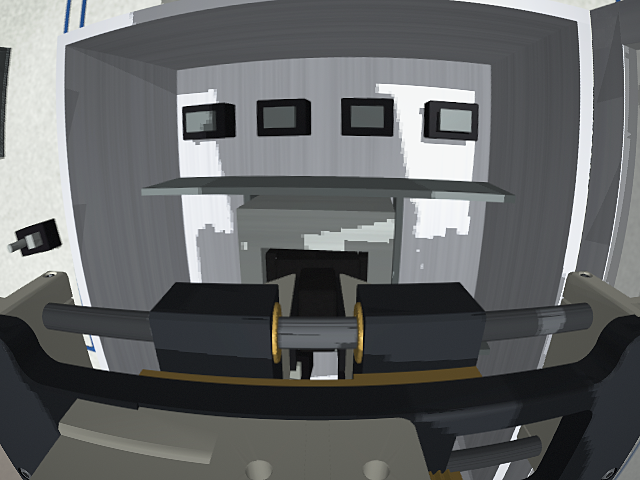

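```bash
python3 - <<'E'
import cv2
im=cv2.imread('pics/w6.png')[190:300,220:420]; cv2.imwrite('pics/w6b.png',cv2.convertScaleAbs(cv2.resize(im,None,fx=4,fy=4,interpolation=1),alpha=2,beta=20))
E
```

```text
(no output)
```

View pics/w6b.png

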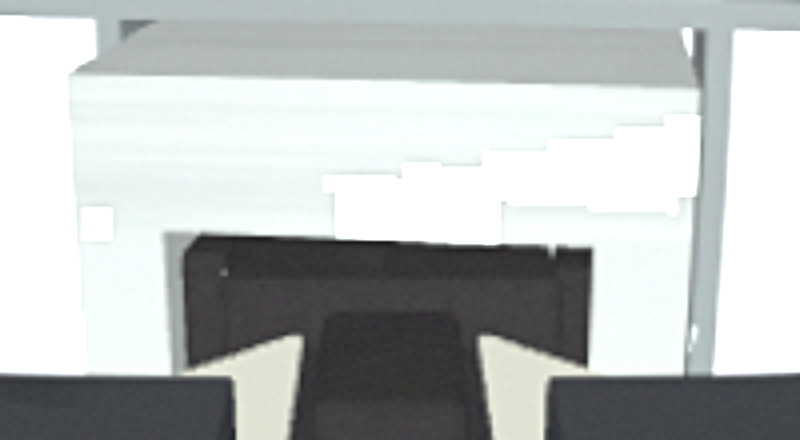

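Request:
step_arm(motion=[1, 0, -0.8, 0.6, 2.1, 0.07, 0, 1, 0, -0.8, 0.6, 2.1, 0.07, 0, 1, 0, -0.8, 0.6, 2.1, 0.07, 0, 1, 0, -0.8, 0.7, 2.1, 0.07, 0])

```text
time_s: 7.55
tool_pos: [0.5686, 0.1004, 0.0854]
eef_rot: [0.708, -0.009, 0.706, 0.015]
force: [2.4, 0.1, -1.4]
gripper_width: 0.0156
```

```bash
python3 st.py
```

```text
7.55 pos [568.6 100.4  85.4] lean_x(+y) deg -0.46 up [-0.003 -0.008  1.   ] F [ 2.4  0.1 -1.4] T [-0.42 -0.29  0.04] w 0.015627078868187927
```

Request:
step_arm(motion=[1, 0, -0.8, 0.7, 2.1, 0.07, 0, 1, 0, -0.8, 0.7, 2.1, 0.07, 0, 1, 0, -0.8, 0.7, 2.1, 0.07, 0, 1, 0, -0.8, 0.7, 2.1, 0.07, 0])

```text
time_s: 7.95
tool_pos: [0.5687, 0.0969, 0.0881]
eef_rot: [0.705, 0.043, 0.705, 0.066]
force: [2.2, -0.4, -2.0]
gripper_width: 0.0156
```

```bash
python3 st.py; python3 -c "
from h import *
snap('wrist','w7.png');im=cv2.imread('pics/w7.png')[160:330,200:440]; cv2.imwrite('pics/w7b.png',cv2.convertScaleAbs(cv2.resize(im,None,fx=3.3,fy=3.3,interpolation=1),alpha=1.7,beta=20))"
```

```text
7.95 pos [568.7  96.9  88.1] lean_x(+y) deg -8.84 up [ 0.002 -0.154  0.988] F [ 2.2 -0.4 -2. ] T [-0.65 -0.4  -0.02] w 0.015623945553562165
```

View pics/w7b.png

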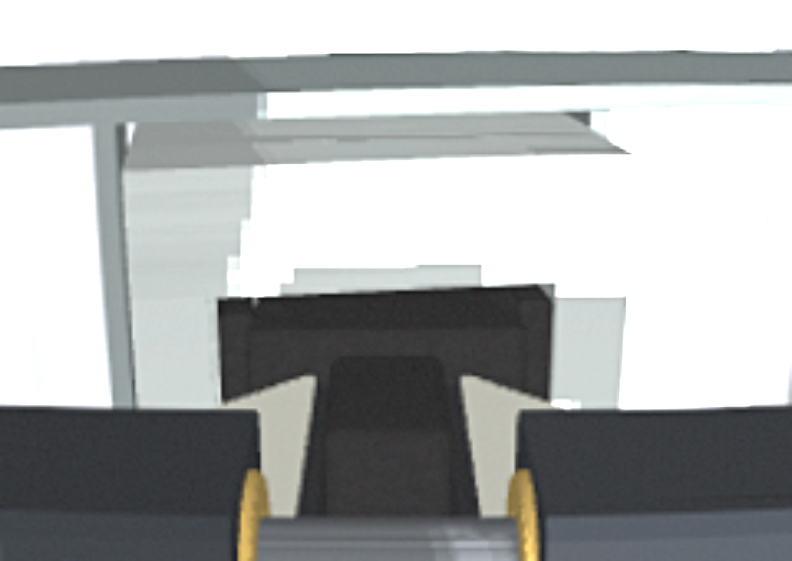

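Request:
step_arm(motion=[1, 0, 0.9, 0.7, -2.15, -0.07, 0, 1, 0, 0.9, 0.7, -2.15, -0.07, 0, 1, 0, 0.9, 0.7, -2.15, -0.07, 0, 1, 0, 0.9, 0.7, -2.15, -0.07, 0])

```text
time_s: 8.4
tool_pos: [0.5685, 0.1009, 0.091]
eef_rot: [0.708, -0.011, 0.706, 0.012]
force: [0.8, 0.0, 0.1]
gripper_width: 0.0158
```

```bash
python3 st.py
```

```text
8.4 pos [568.5 100.9  91. ] lean_x(+y) deg -0.1 up [-0.003 -0.002  1.   ] F [0.8 0.  0.1] T [ 0.26 -0.26 -0.  ] w 0.015800454434671644
```

Request:
step_arm(motion=[1, 0, 0.9, 0.7, -2.15, -0.07, 0, 1, 0, 0.9, 0.7, -2.15, -0.07, 0, 1, 0, 0.9, 0.7, -2.15, -0.07, 0, 1, 0, 0.9, 0.7, -2.15, -0.07, 0])

```text
time_s: 8.8
tool_pos: [0.5683, 0.1048, 0.0937]
eef_rot: [0.707, -0.064, 0.703, -0.041]
force: [1.6, -1.5, -2.3]
gripper_width: 0.0159
```

```bash
python3 st.py; python3 -c "
from h import *
snap('wrist','w8.png');im=cv2.imread('pics/w8.png')[160:330,200:440]; cv2.imwrite('pics/w8b.png',cv2.convertScaleAbs(cv2.resize(im,None,fx=3.3,fy=3.3,interpolation=1),alpha=1.7,beta=20))"
```

```text
8.8 pos [568.3 104.8  93.7] lean_x(+y) deg 8.49 up [-0.007  0.148  0.989] F [ 1.6 -1.5 -2.3] T [ 0.4  -0.26  0.06] w 0.01593060744744265
```

View pics/w8b.png

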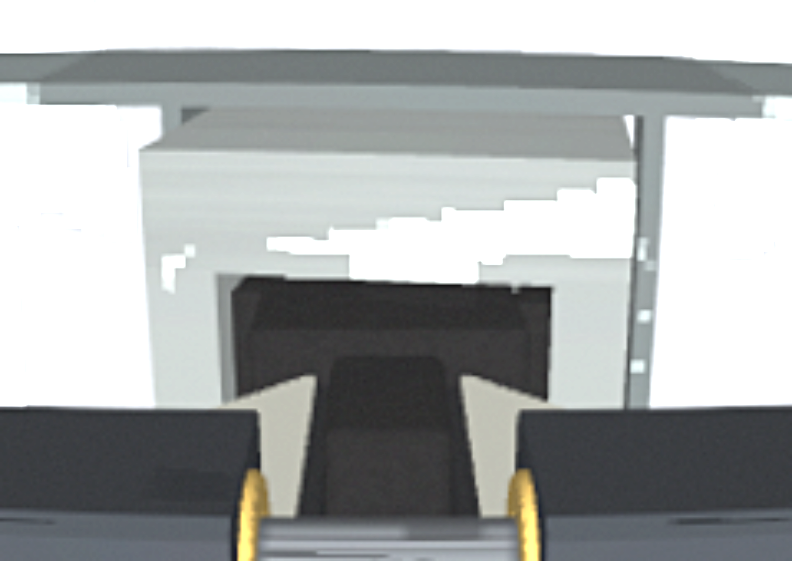

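Request:
step_arm(motion=[1, 0, -1, 0.7, 2.15, 0.07, 0, 1, 0, -1, 0.7, 2.15, 0.07, 0, 1, 0, -1, 0.7, 2.15, 0.07, 0, 1, 0, -1, 0.7, 2.15, 0.07, 0, 1, 0, -1, 0.7, 2.15, 0.07, 0, 1, 0, -1, 0.7, 2.15, 0.07, 0, 1, 0, -1, 0.7, 2.15, 0.07, 0, 1, 0, -1, 0.7, 2.15, 0.07, 0])

```text
time_s: 9.65
tool_pos: [0.5679, 0.0966, 0.099]
eef_rot: [0.704, 0.043, 0.705, 0.067]
force: [0.5, 0.6, -1.2]
gripper_width: 0.0156
```

```bash
python3 st.py
```

```text
9.65 pos [567.9  96.6  99. ] lean_x(+y) deg -8.91 up [ 0.004 -0.155  0.988] F [ 0.5  0.6 -1.2] T [-0.05 -0.16 -0.03] w 0.015550761478042487
```

Request:
step_arm(motion=[1, 0, 1, 0.8, -2.15, -0.07, 0, 1, 0, 1, 0.8, -2.15, -0.07, 0, 1, 0, 1, 0.8, -2.15, -0.07, 0, 1, 0, 1, 0.8, -2.15, -0.07, 0])

```text
time_s: 10.05
tool_pos: [0.5675, 0.1005, 0.1021]
eef_rot: [0.707, -0.011, 0.707, 0.012]
force: [0.1, 0.3, -0.9]
gripper_width: 0.0155
```

```bash
python3 st.py
```

```text
10.05 pos [567.5 100.5 102.1] lean_x(+y) deg -0.13 up [-0.    -0.002  1.   ] F [ 0.1  0.3 -0.9] T [0.06 0.02 0.  ] w 0.015506200177412645
```

Request:
step_arm(motion=[1, 0, 0, 3, 0, 0, 0, 1, 0, 0, 5, 0, 0, 0])

```text
time_s: 10.25
tool_pos: [0.5673, 0.1008, 0.1099]
eef_rot: [0.707, -0.01, 0.707, 0.014]
force: [0.2, -0.2, -0.7]
gripper_width: 0.0159
```

```bash
python3 st.py
```

```text
10.25 pos [567.3 100.8 109.9] lean_x(+y) deg -0.26 up [ 0.001 -0.005  1.   ] F [ 0.2 -0.2 -0.7] T [ 0.01  0.06 -0.04] w 0.015941847169279513
```

Request:
step_arm(motion=[1, 0, 0, 40, 0, 0, 0, 1, 0, 0, 45, 0, 0, 0, 1, 0, -10, 30, 0, 0, 0, 1, -13.8, -42, 0, 0, 0, 0, 1, -13.8, -42, 0, 0, 0, 0, 1, -13.8, -42, 0, 0, 0, 0, 1, -13.8, -42, 0, 0, 0, 0, 1, -13.8, -42, 0, 0, 0, 0, 1, -13.8, -42, 0, 0, 0, 0, 1, -13.8, -42, 0, 0, 0, 0, 1, -13.8, -42, 0, 0, 0, 0, 1, -13.8, -34, 0, 0, 0, 0])

```text
time_s: 11.45
tool_pos: [0.4422, -0.282, 0.2253]
eef_rot: [0.707, -0.01, 0.707, 0.013]
force: [1.1, 0.3, -0.3]
gripper_width: 0.0156
```

Request:
step_arm(motion=[1, 0, 0, 0, 0, 0, 0])

```text
time_s: 11.55
tool_pos: [0.4415, -0.2837, 0.225]
eef_rot: [0.707, -0.009, 0.707, 0.011]
force: [-0.1, 1.0, -0.7]
gripper_width: 0.0154
```

```bash
python3 st.py; python3 -c "
from h import *
snap('side','s9.png')
s,_=snap('wrist','w9.png');print(proj('wrist',[.443,-.279,.004],s))"
```

```text
11.55 pos [ 441.5 -283.7  225. ] lean_x(+y) deg -0.15 up [-0.001 -0.003  1.   ] F [-0.1  1.  -0.7] T [ 0.14  0.07 -0.04] w 0.01536699702915389
(np.float64(318.77367927690557), np.float64(205.61936769852872))
```

View pics/s9.png

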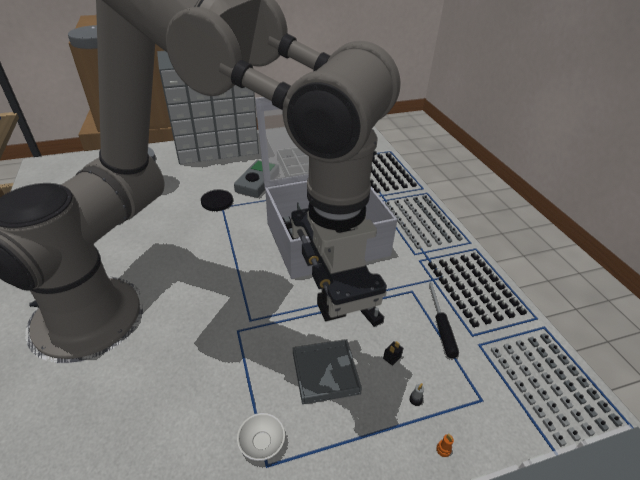

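View pics/w9.png

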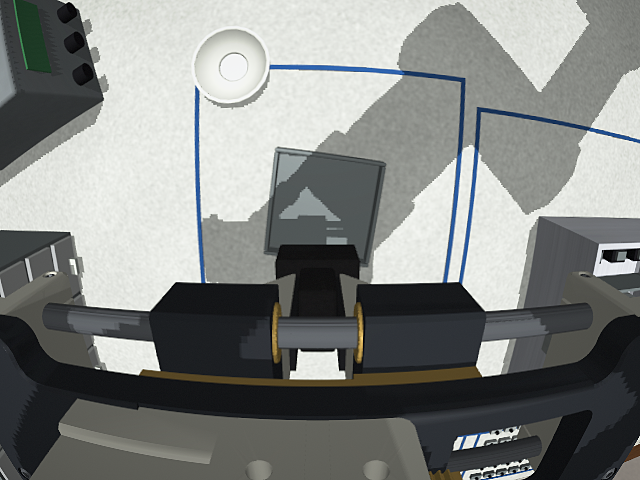

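```bash
python3 -c "
from h import *
s=ctrl.get_state();print([atz('wrist',*q,.022,s)[:2].round(4) for q in((278,148),(385,163),(370,266),(265,252))]);print(np.mean([atz('wrist',*q,.022,s)[:2] for q in((278,148),(385,163),(370,266),(265,252))],0),s['tool_pos'])"
```

```text
[array([ 0.3841, -0.3188]), array([ 0.3951, -0.2144]), array([ 0.502 , -0.2224]), array([ 0.4898, -0.3315])]
[ 0.44275169 -0.27177414] [ 0.4428477  -0.28011947  0.22494443]
```

Request:
step_arm(motion=[1, 0, 4, -45, 0, 0, 0, 1, 0, 0, -45, 0, 0, 0, 1, 0, 0, -45, 0, 0, 0, 1, 0, 0, -35, 0, 0, 0, 1, 0, 0, -13, 0, 0, 0, 1, 0, 0, -4, 0, 0, 0, 1, 0, 0, 0, 0, 0, 0])

```text
time_s: 12.35
tool_pos: [0.4439, -0.2747, 0.0379]
eef_rot: [0.707, -0.011, 0.707, 0.014]
force: [-0.3, -0.8, -1.4]
gripper_width: 0.0159
```

```bash
python3 st.py
```

```text
12.35 pos [ 443.9 -274.7   37.9] lean_x(+y) deg -0.23 up [-0.    -0.004  1.   ] F [-0.3 -0.8 -1.4] T [ 0.03  0.01 -0.01] w 0.015898290916768393
```

Request:
step_arm(motion=[1, 0, 0, -2, 0, 0, 0, 1, 0, 0, -1, 0, 0, 0])

```text
time_s: 12.55
tool_pos: [0.4441, -0.2757, 0.0358]
eef_rot: [0.708, -0.011, 0.706, 0.013]
force: [0.3, 0.3, -0.5]
gripper_width: 0.0156
```

```bash
python3 st.py
```

```text
12.55 pos [ 444.1 -275.7   35.8] lean_x(+y) deg -0.12 up [-0.002 -0.002  1.   ] F [ 0.3  0.3 -0.5] T [ 0.    0.08 -0.02] w 0.015633480412455127
```

Request:
step_arm(motion=[1, 0, 0, -1.5, 0, 0, 0, 0.6, 0, 0, 0, 0, 0, 0, 0.3, 0, 0, 0, 0, 0, 0, 0, 0, 0, 0, 0, 0, 0, 0, 0, 0, 5, 0, 0, 0, 0, 0, 0, 40, 0, 0, 0, 0, 0, 0, 45, 0, 0, 0])

```text
time_s: 13.25
tool_pos: [0.4424, -0.2747, 0.1232]
eef_rot: [0.706, -0.009, 0.708, 0.014]
force: [0.2, -0.9, -0.0]
gripper_width: 0.0453
```

```bash
python3 st.py; python3 -c "
from h import *
snap('wrist','w10.png');snap('side','s10.png')"
```

```text
13.25 pos [ 442.4 -274.7  123.2] lean_x(+y) deg -0.36 up [ 0.003 -0.006  1.   ] F [ 0.2 -0.9 -0. ] T [-0.05 -0.01  0.06] w 0.045342196436013386
```

View pics/w10.png

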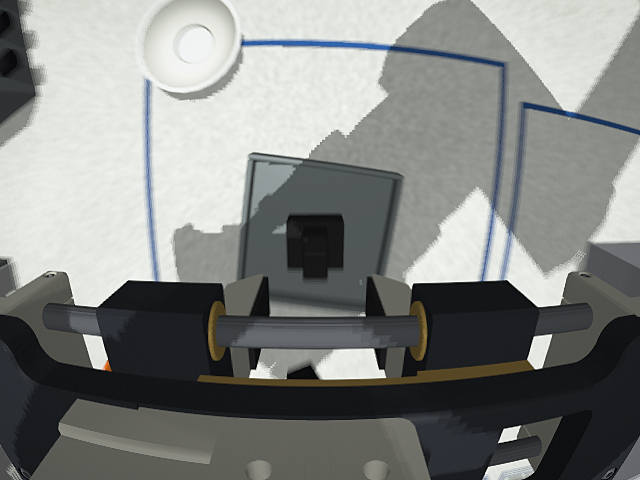

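View pics/s10.png

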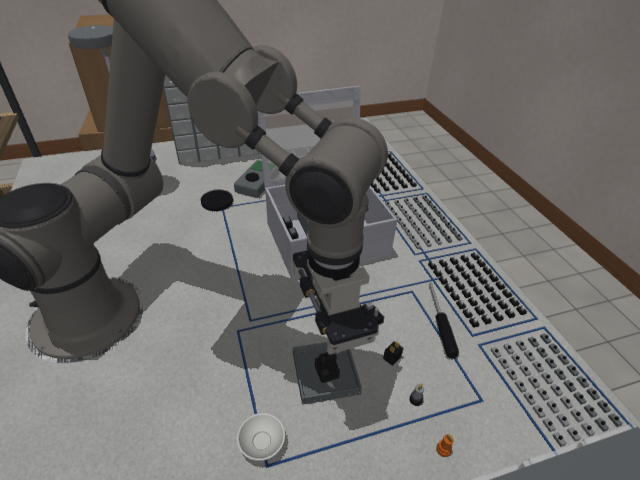

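Request:
step_arm(motion=[0, 25, -18, 10, 0, 0, 0, 0, 35, -25, 5, 0, 0, 0, 0, 35, -25, 0, 0, 0, 0, 0, 25, -17, 0, 0, 0, 0, 0, 20.6, -17, 0, 0, 0, 0, 0, 0, 0, 0, 0, 0, 0])

```text
time_s: 13.95
tool_pos: [0.5854, -0.379, 0.1367]
eef_rot: [0.707, -0.01, 0.707, 0.013]
force: [-0.6, -0.0, -0.5]
gripper_width: 0.0461
```

```bash
python3 st.py; python3 -c "
from h import *
s,_=snap('wrist','w11.png');print(proj('wrist',[.583,-.377,.025],s))"
```

```text
13.95 pos [ 585.4 -379.   136.7] lean_x(+y) deg -0.19 up [-0.    -0.003  1.   ] F [-0.6 -0.  -0.5] T [0.06 0.1  0.05] w 0.04611663659168755
(np.float64(319.2970937926047), np.float64(229.95671085790738))
```

View pics/w11.png

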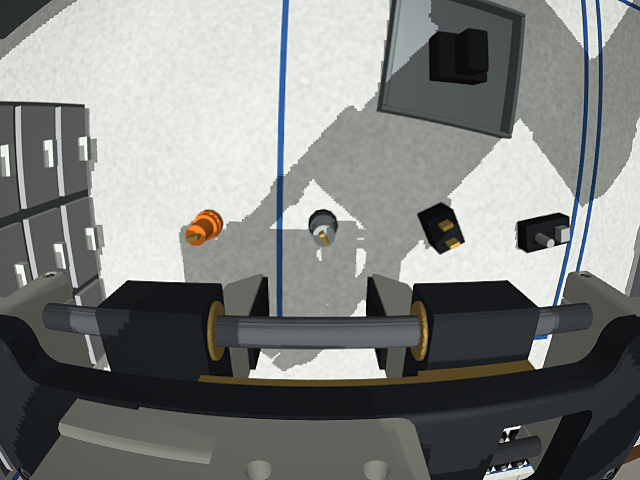

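```bash
python3 -c "
from h import *
im=cv2.imread('pics/w11.png')[195:260,285:365]; cv2.imwrite('pics/w11b.png',cv2.resize(im,None,fx=9,fy=9,interpolation=1))"
```

```text
(no output)
```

View pics/w11b.png

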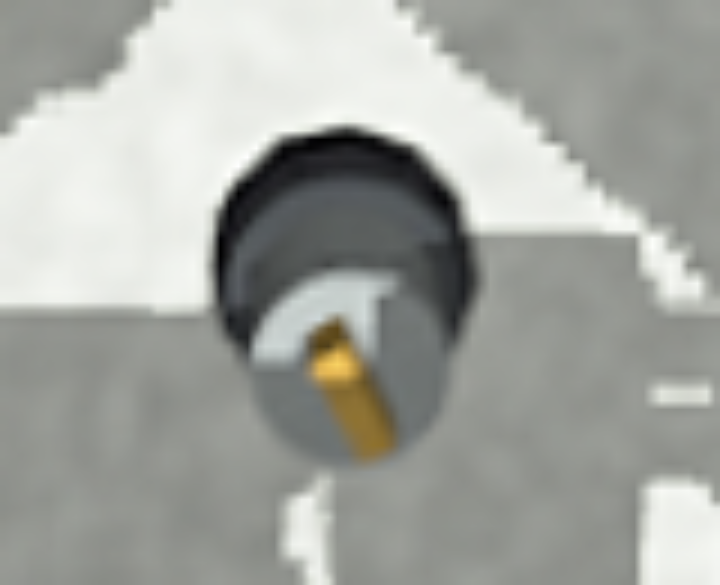

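```bash
python3 -c "
from h import *
s=ctrl.get_state();print(s['tool_pos'],atz('wrist',323.9,236.1,.04,s),atz('wrist',323.4,223.8,.006,s))"
```

```text
[ 0.58416006 -0.37780915  0.13675493] [ 0.58209415 -0.37255745  0.04      ] [ 0.58148103 -0.37228073  0.006     ]
```

Request:
step_arm(motion=[0, -2, 4.5, -20, 0, 0, 0, 0, 0, 0, -45, 0, 0, 0, 0, 0, 0, -40, 0, 0, 0, 0.1, 0, 0, -15, 0, 0, 0, 0.4, 0, 0, 0, 0, 0, 0, 0.7, 0, 0, 0, 0, 0, 0, 1, 0, 0, 0, 0, 0, 0, 1, 0, 0, 0, 0, 0, 0, 1, 0, 0, 0, 0, 0, 0], squeeze=15)

```text
time_s: 14.9
tool_pos: [0.5831, -0.3738, 0.0206]
eef_rot: [0.708, -0.011, 0.706, 0.012]
force: [0.7, -0.5, 7.0]
gripper_width: 0.0156
```

```bash
python3 st.py
```

```text
14.9 pos [ 583.1 -373.8   20.6] lean_x(+y) deg -0.06 up [-0.003 -0.001  1.   ] F [ 0.7 -0.5  7. ] T [ 0.04  0.03 -0.03] w 0.015602313960462525
```

Request:
step_arm(motion=[1, 0, 0, 10, 0, 0, 0, 1, 0, 0, 35, 0, 0, 0, 1, 0, 0, 45, 0, 0, 0, 1, 0, 0, 45, 0, 0, 0, 1, 0, 0, 30, 0, 0, 0, 1, 0, 0, 0, 0, 0, 0])

```text
time_s: 15.5
tool_pos: [0.5839, -0.3744, 0.1903]
eef_rot: [0.71, -0.013, 0.704, 0.011]
force: [0.3, -0.4, 0.1]
gripper_width: 0.0153
```

```bash
python3 st.py;python3 -c "
from h import *
snap('wrist','w12.png');snap('side','s12.png');im=cv2.imread('pics/s12.png')[250:450,270:490]; cv2.imwrite('pics/s12b.png',cv2.resize(im,None,fx=3,fy=3,interpolation=1))"
```

```text
15.5 pos [ 583.9 -374.4  190.3] lean_x(+y) deg 0.2 up [-0.009  0.003  1.   ] F [ 0.3 -0.4  0.1] T [ 0.01  0.   -0.05] w 0.015303701954024987
```

View pics/w12.png

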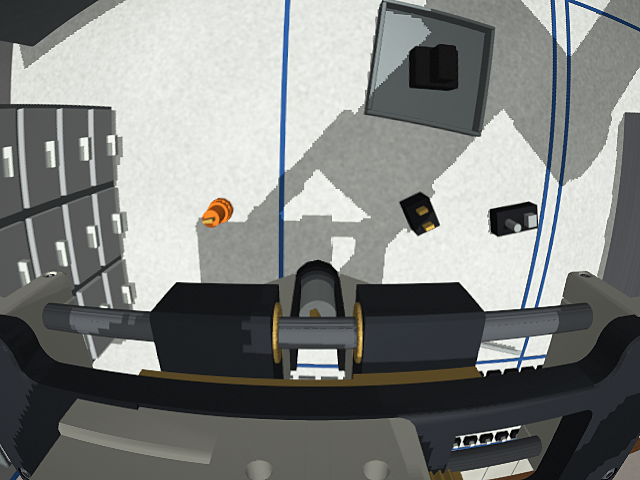

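View pics/s12b.png

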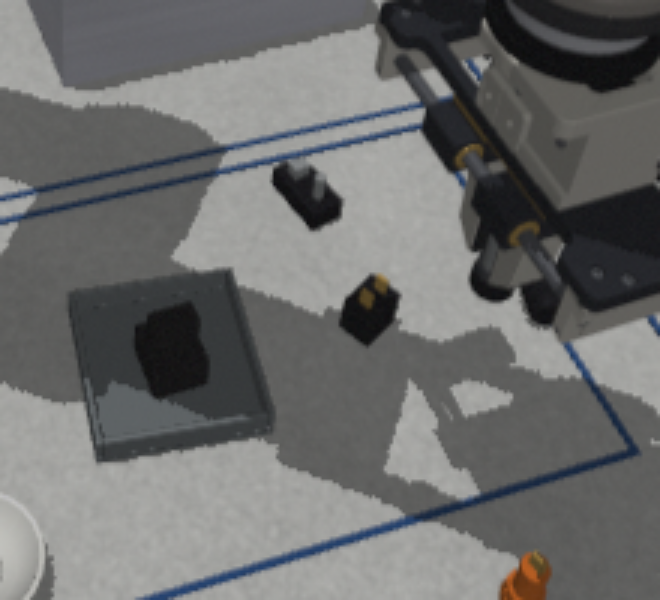

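Request:
step_arm(motion=[1, -1.5, 30, 15, 0, 0, 0, 1, -1.5, 47, 0, 0, 0, 0, 1, -1.5, 47, 0, 0, 0, 0, 1, -1.5, 47, 0, 0, 0, 0, 1, -1.5, 47, 0, 0, 0, 0, 1, -1.5, 47, 0, 0, 0, 0, 1, -1.5, 47, 0, 0, 0, 0, 1, -1.5, 47, 0, 0, 0, 0, 1, -1.5, 47, 0, 0, 0, 0, 1, -1.5, 47, 0, 0, 0, 0, 1, 0, 21, 0, 0, 0, 0, 1, 0, 0, 0, 0, 0, 0])

```text
time_s: 16.8
tool_pos: [0.5655, 0.1041, 0.1964]
eef_rot: [0.706, -0.012, 0.708, 0.015]
force: [-0.3, -1.2, 0.2]
gripper_width: 0.0153
```

Request:
step_arm(motion=[1, 0, 0, 0, 0, 0, 0])

```text
time_s: 16.9
tool_pos: [0.5662, 0.101, 0.1968]
eef_rot: [0.706, -0.011, 0.708, 0.013]
force: [0.6, -0.2, -0.2]
gripper_width: 0.0151
```

```bash
python3 st.py;python3 -c "
from h import *
snap('wrist','w13.png');im=cv2.imread('pics/w13.png')[130:330,200:440]; cv2.imwrite('pics/w13b.png',cv2.convertScaleAbs(cv2.resize(im,None,fx=3,fy=3,interpolation=1),alpha=1.2))"
```

```text
16.9 pos [566.2 101.  196.8] lean_x(+y) deg -0.17 up [ 0.003 -0.003  1.   ] F [ 0.6 -0.2 -0.2] T [ 0.03  0.01 -0.06] w 0.015105084793412046
```

View pics/w13b.png

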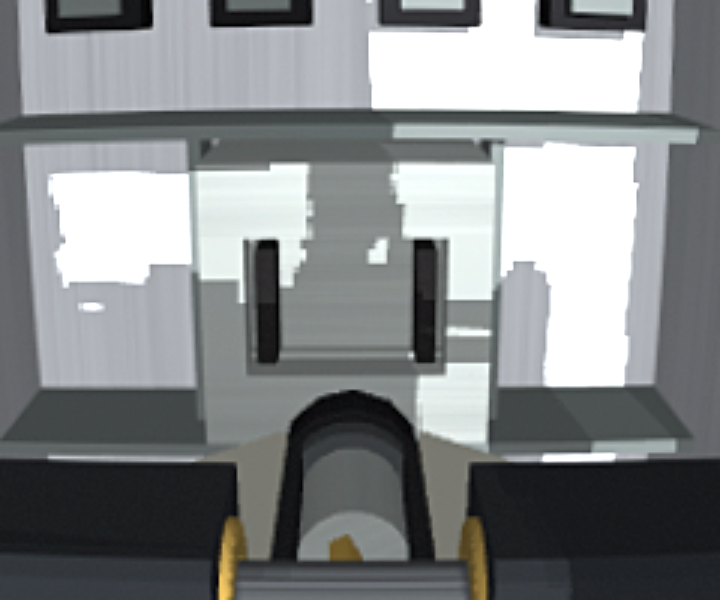

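Request:
step_arm(motion=[1, 3.5, -0.5, -40, 0, 0, 0, 1, 0, 0, -40, 0, 0, 0, 1, 0, 0, -22, 0, 0, 0, 1, 0, 0, 0, 0, 0, 0])

```text
time_s: 17.35
tool_pos: [0.5681, 0.0987, 0.0925]
eef_rot: [0.704, -0.01, 0.71, 0.012]
force: [-0.7, 0.4, -0.6]
gripper_width: 0.0154
```

```bash
python3 st.py;python3 -c "
from h import *
snap('wrist','w14.png');im=cv2.imread('pics/w14.png')[130:330,200:440]; cv2.imwrite('pics/w14b.png',cv2.convertScaleAbs(cv2.resize(im,None,fx=3,fy=3,interpolation=1),alpha=1.2))"
```

```text
17.35 pos [568.1  98.7  92.5] lean_x(+y) deg -0.17 up [ 0.008 -0.003  1.   ] F [-0.7  0.4 -0.6] T [ 0.08  0.02 -0.02] w 0.01537392796977669
```

View pics/w14b.png

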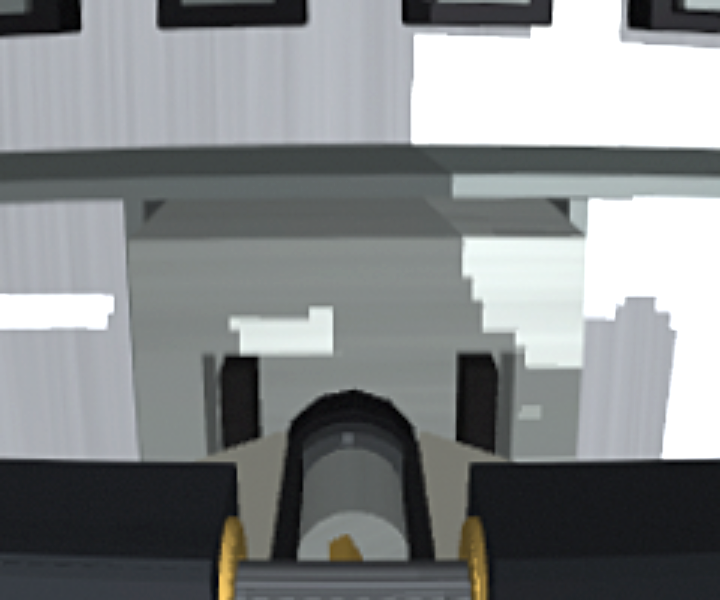

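Request:
step_arm(motion=[1, 0.5, 1, -8, 0, 0, 0, 1, 0, 0, -6.5, 0, 0, 0, 1, 0, 0, 0, 0, 0, 0])

```text
time_s: 17.7
tool_pos: [0.571, 0.1014, 0.0817]
eef_rot: [0.707, -0.01, 0.707, 0.013]
force: [0.1, 1.0, -1.2]
gripper_width: 0.0156
```

```bash
python3 st.py
```

```text
17.7 pos [571.  101.4  81.7] lean_x(+y) deg -0.2 up [ 0.    -0.004  1.   ] F [ 0.1  1.  -1.2] T [0.06 0.03 0.01] w 0.015556219425131235
```

Request:
step_arm(motion=[1, 0, 0, -3, 0, 0, 0, 0.5, 0, 0, 0, 0, 0, 0, 0.2, 0, 0, 0, 0, 0, 0, 0, 0, 0, 0, 0, 0, 0, 0, 0, 0, 0, 0, 0, 0, 0, 0, 0, 40, 0, 0, 0, 0, 0, 0, 45, 0, 0, 0, 0, 0, 0, 25, 0, 0, 0, 0, 0, 0, 0, 0, 0, 0])

```text
time_s: 18.6
tool_pos: [0.5732, 0.1017, 0.1933]
eef_rot: [0.71, -0.01, 0.704, 0.013]
force: [0.2, 1.1, -0.0]
gripper_width: 0.0461
```

```bash
python3 st.py;python3 -c "
from h import *
snap('wrist','w15.png')"
```

```text
18.6 pos [573.2 101.7 193.3] lean_x(+y) deg -0.23 up [-0.009 -0.004  1.   ] F [ 0.2  1.1 -0. ] T [0.04 0.04 0.02] w 0.04606851779850953
```

View pics/w15.png

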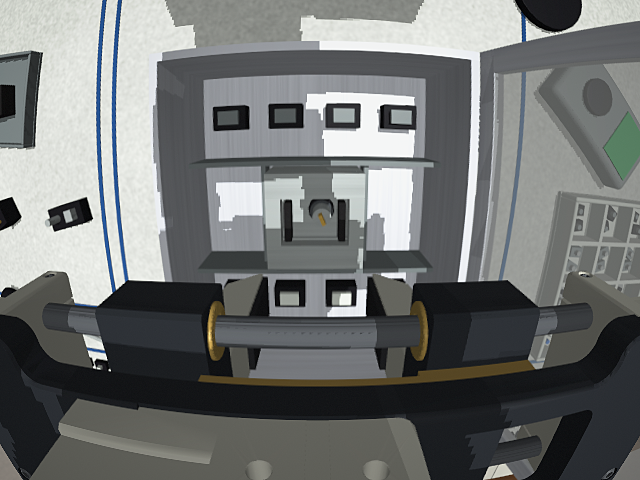

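```bash
python3 -c "
from h import *
im=cv2.imread('pics/w15.png')[185:255,270:365]; cv2.imwrite('pics/w15b.png',cv2.convertScaleAbs(cv2.resize(im,None,fx=8,fy=8,interpolation=1),alpha=1.3))
s=ctrl.get_state()
for z in (.01,.02,.05,.055): 
  a=proj('wrist',[.570,.100,z],s);r=.012 if z<.03 else .008
  b=proj('wrist',[.570,.100+r,z],s);print(z,np.round(a,1),'b',np.round([(a[0]-270)*8,(a[1]-185)*8]),'diam bpx',2*8*(b[0]-a[0]))
"
```

```text
0.01 [314.8 210.4] b [359. 204.] diam bpx 206.48188421300802
0.02 [314.8 212.8] b [358. 222.] diam bpx 212.45592961527927
0.05 [314.6 220.6] b [357. 285.] diam bpx 155.1199851534302
0.055 [314.6 222.1] b [357. 297.] diam bpx 157.60731236386164
```

View pics/w15b.png

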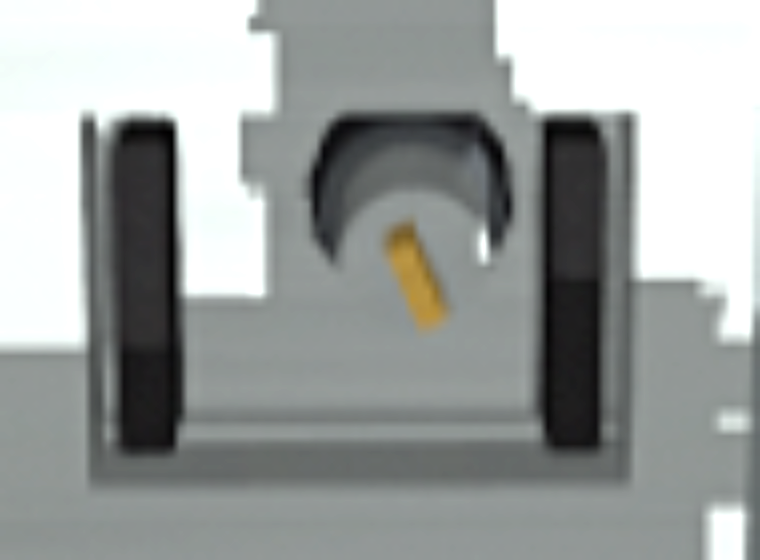

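Request:
step_arm(motion=[0, 0, 0, 45, 0, 0, 0, 0, 0, 0, 45, 0, 0, 0, 0, -20, -40, 20, 0, 0, 0, 0, -30, -40, 0, 0, 0, 0, 0, -30, -40, 0, 0, 0, 0, 0, -30, -40, 0, 0, 0, 0, 0, 0, 0, 0, 0, 0, 0])

```text
time_s: 19.35
tool_pos: [0.4577, -0.062, 0.2976]
eef_rot: [0.706, -0.009, 0.708, 0.011]
force: [-0.5, -0.1, -0.6]
gripper_width: 0.0457
```

```bash
python3 st.py;python3 -c "
from h import *
snap('top','t16.png');snap('side','s16.png')
im=cv2.imread('pics/t16.png')[140:320,100:500]; cv2.imwrite('pics/t16b.png',cv2.convertScaleAbs(cv2.resize(im,None,fx=2,fy=2,interpolation=3),alpha=1.5))"
```

```text
19.35 pos [457.7 -62.  297.6] lean_x(+y) deg -0.16 up [ 0.004 -0.003  1.   ] F [-0.5 -0.1 -0.6] T [ 0.04  0.01 -0.09] w 0.04572761447015952
```

View pics/t16b.png

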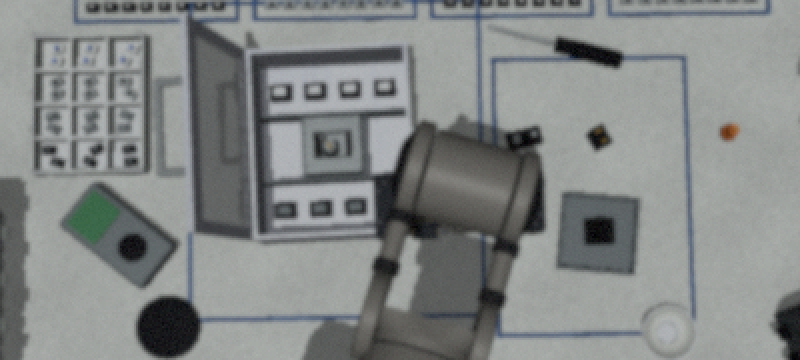

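View pics/s16.png

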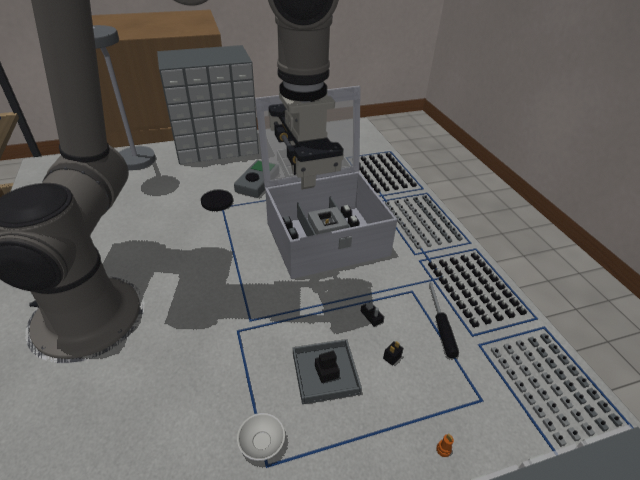

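```bash
python3 -c "
from h import *
ctrl.sign_off(); print(ctrl.get_state()['time_s'])"
```

```text
the job is handed in; nothing more can be done
the job is handed in; nothing more can be done
```

The job is done and handed in at about 19.5 s; no verdict was reported.

**What I did:**
- **Lid:** I gripped the bar and swung the lid up its arc to about 1.15 rad. I then let go and backed off, and its springs took it to the stop.
- **Stopper:** I rocked it about 8.5° towards the hinge, away, towards and away again. The upward pull stayed within about 2.5 N at every reading, against the 12.4 N that would lift the canister. I then set it upright in the tray.
- **Switch:** I picked up the round push-button switch and dropped it into the open canister.

**What the last checks showed:**
- The lid is still open, judged by eye in the top and side pictures since the joint angle is not readable.
- The stopper stands near the middle of the tray.
- The switch stands upright on the canister floor. Its head looks about 200 px wide in the enlarged picture, against 206 expected at floor depth.
- The canister looks seated, though I did not measure its height.
- I could see no shift in the other goods in the final pictures, and the gripper was clear of everything.

**What disagreed:**
- The tray and switch positions differed by about 3–5 mm between the fixed cameras and the wrist camera, and the canister by about 5 mm. I used the wrist camera for the canister, and values between the cameras for the tray and switch.
- Closing the gripper on the stopper and on the switch pushed the tool up with 6–7 N, probably a fingertip touching the part below. It had no visible effect.

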